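Change the drive spindle from the short to the tall sprocket drum

ROBOT

A 6-joint arm with a two-finger parallel gripper is mounted at the origin on the work surface. World frame = base frame: x ahead of the robot, y to its left, z up, the work surface at z = 0. Lengths are in m, angles in rad, forces in N, time in s.
With the tool pointing down it reaches from about 0.225 to 0.875 m from the base axis. Payload 3.4 kg.
Tool frame: the origin (TCP) lies midway between the tips of the shut fingers; the grasp point (between the pads) lies 19 mm behind it (manip.grasp_offset is the distance from the TCP to the grasp point, in m); x points along the fingers, y is the direction in which the jaws open and shut, and the axes are right-handed (so a half turn about x gives the same grasp; the last joint's range is limited). The gripper opens to 85 mm and grips with 20 to 120 N. Pads are 22 mm wide; open, the fingers measure 114 mm over their backs; the gripper's body (76 mm by 85 mm) begins 54 mm behind the grasp point. The pads swing forward as they close: fully open they stand 13 mm farther back than shut.
Start: joints at [-1.378, 0.276, 1.505, -0, 1.361, -0.121], TCP at [0.177, -0.547, 0.231] pointing down, gripper open.
Joint ranges: [-2.89, 2.89], [-0.75, 2.08], [0.22, 2.7], [-1.18, 4.32], [0.11, 2.71], [-2.7, 2.7]. Speed limits (rad/s): [2.57, 2.57, 3.14, 3.14, 3.14, 3.14].

INTERFACE

Orientations are given as a unit quaternion [w, x, y, z].
In Python, from rig import manip gives the robot as it stands.
- The arm moves only by the shell command python3 -m creep 'ROWS' [OPENING] [FORCE]. ROWS is a JSON object of lists of equal length, an entry for each row: "delta_pos": the shift along the tool's x, y, z in cm, a list of three; "dr": the turn, a rotation vector about the tool's x, y, z in rad, a list of three. In form: {"delta_pos": [[dx, dy, dz], ...], "dr": [[rx, ry, rz], ...]}. A call has 1 to 10 rows; each row is the pose to reach, as a shift and turn from the pose commanded when the call began, along the tool's axes at that moment; what a row does not reach only later rows make up. A row lasts 1/10 s, in which the tool goes at most 50 mm and 8.59 degrees, less where a joint would pass 70% of its speed; a pose out of reach is approached as far as the arm can. A call with a gripper value outside its range is refused whole. OPENING is the opening, from -1 (shut) to 1 (fully open), set as the call begins (- or left out, the last holds). The fingers move at their own pace and stop on an object; FORCE is the grip in N (left out, the last holds). Time passes only in rows, so rows that repeat a pose let the fingers close. It gives the time, the measured TCP pose, the force and the opening at its end, in the units of the state.
- manip.get_state(): the state, without advancing time (a new reading comes with each control period).
- manip.get_image(name): name is "scene" or "top" or "wrist"; returns a dict with "pixels" (384x512x3 uint8, blue, green, red), "depth" (384x512 float32, m along the optical axis (not along the pixel's ray), 0 where there is no reading), "intrinsics" (3x3 intrinsics, pixels), "rvec" (rotation vector, rad) and "tvec" (3), from world to camera coordinates, as OpenCV has them. Camera axes: x right, y down, z forward; pixel columns grow to the right and rows downward; lengths in m; the calibration is good to about 2 mm. A picture is of the moment at which its call begins.
- manip.sign_off(): hands the job in, once; it reports no verdict.
The state is a dict: "clock": time; "qpos": joint angles; "qd": joint speeds; "effort": joint torques, N m; "position": TCP position; "ee_rot": TCP orientation; "contact_force": force on the tool from outside, world axes, zero at the start; "moment": the same for the moment, N m; "width": finger opening in m.
Only numpy, scipy, OpenCV 4.12 (cv2) and the standard library are available. Lean on these libraries where they do the work, as an engineer would, in place of code of your own. Each camera call takes 0.05 s, during which the arm holds its last target. There are 200 camera calls.

TASK

Change the film drive over to the wide gauge: stand the short sprocket drum from its spindle, and the short drum that has got into the row of tall posts, on the free posts of the short row, then put the tall drum on the spindle. Turn it by its knurled collar until the hidden keyway drops over the spindle's pin, push it fully home against the ejector spring and finish while still holding it pressed home (let go, it springs up; I lock it from underneath). Leave the third short drum, the film core and the things on the bench where they are.

Things in the scene. Friction and masses are not known exactly. Their poses are not given: they have to be found in the camera images.
- drive_unit: Fixed grey housing 190 x 180 x 40 mm; origin at the centre of its underside, z up. Upright in the middle of its deck (x = y = 0) stands the steel spindle, fixed, not turning: 16 mm thick, its tip 84 mm above the bench, the last 8 mm tapering to 8 mm. Near the deck's corners, 90 mm or more from the spindle: two guide rollers 50 mm high, 20 mm thick, a black knob 16 mm high and a small switch.
- seat (a point): Point on the spindle's axis, 46 mm above the bench, level with the shoulder that a drum's underside meets when home. A 5 mm pin, 38 mm from end to end, crosses the spindle; its direction varies and is not given by this point's axes. A drum's underside is 9 mm above this point when it sits unkeyed on the pin, 5 mm when keyed but not pressed, 0 when home.
- ejector (a joint): Spring ejector ring around the shoulder, 45 to 53 mm across, that lifts a drum: 0 when free (its top 5 mm above seat), 0.005 m when pressed level with seat. It takes 5 N to start it and 10 N to press it fully down, and it springs back.
- short_drum: Short (narrow-gauge) sprocket drum, keyed on the spindle at the start, standing on the ejector ring: toothed body 56 mm across and 20 mm high, on it a knurled collar 40 mm across and 20 mm high, 40 mm in all, bore 19 mm right through, about 0.11 kg. Origin at the centre of the underside, z up along its axis. It lifts straight off.
- tall_drum: Tall (wide-gauge) drum, on a post of the tall row at the start: like the short drum but body 39 mm high, 59 mm in all, about 0.17 kg. Origin at the centre of the underside, z up. Under it, unseen, two crossing keyways 8 mm wide, 11 mm deep: it drops over the pin at four positions a quarter turn apart, with about 0.1 rad of play; their direction against its x axis is not known. Turns either way.
- short_stray: A short drum, the same as short_drum, standing on a post of the tall row by mistake, its underside on the strip's top, 15 mm above the bench.
- short_spare: The third short drum, the same, standing on a post of the short row. To be left there.
- short_row: Fixed wooden strip 75 x 270 x 15 mm for the short drums, with three upright brass posts 13 mm thick that stand only 14 mm out of its top. Origin at the centre of its underside; the posts are in a row along its y axis, at y = -90, 0 and 90 mm. One post is taken by the third short drum, two are free. It may be the nearer or the farther strip.
- short_row_post0 (a point): Foot of the short-row post at y = -90 mm, on the strip's top (15 mm above the bench).
- short_row_post1 (a point): Foot of the short-row post at y = 0.
- short_row_post2 (a point): Foot of the short-row post at y = 90 mm.
- tall_row: The like strip for the tall drums, same size, its three posts standing 30 mm out of its top. Origin at the centre of its underside, posts at y = -90, 0 and 90 mm. Its posts carry, in any order, the tall drum, the stray short drum and the film core.
- core_tall: Black plastic film core, a plain ring 50 mm across and 35 mm high, on a post of the tall row. Bystander; origin at the centre of the underside.
- dish: White porcelain dish 90 mm across, 18 mm high. Bystander; origin at the centre of the underside.
- clip_a: Copper film clip 36 x 12 x 9 mm lying on the bench. Bystander; origin at the centre of the underside.
- clip_b: Another such copper clip. Bystander.
- punch: Grey metal film punch 100 x 42 x 48 mm. Bystander; origin at the centre of the underside.
Mind the look-alikes: they are no part of the job. Leave any blue, green or turquoise look-alike of the short_drum alone.

How it is judged:
On the way, in this order (a step that is already met when the one before it is completed fails the run):
1. the two short drums, from the spindle and from the tall row, stand released on posts of the short row ((horizontal distance between short_drum and short_row_post0 below 0.006 m or horizontal distance between short_drum and short_row_post1 below 0.006 m or horizontal distance between short_drum and short_row_post2 below 0.006 m) and z of each of short_drum, short_stray in the frame of short_row below 0.018 m and angle between each of short_drum, short_stray's own z axis and vertical below 0.08 rad and contact force between the fingers and short_drum below 0.05 N and (horizontal distance between short_stray and short_row_post0 below 0.006 m or horizontal distance between short_stray and short_row_post1 below 0.006 m or horizontal distance between short_stray and short_row_post2 below 0.006 m) and contact force between the fingers and short_stray below 0.05 N), for 0.2 s.
2. the tall drum is on the spindle, the spindle well inside its bore (horizontal distance between tall_drum and seat below 0.004 m and angle between tall_drum's own z axis and vertical below 0.08 rad and z of tall_drum in the frame of seat below 0.02 m), for 0.1 s.
At the end, for the whole second after the job is handed in: Both short drums upright and released on posts of the short row (within 6 mm of its axis, within 3 mm of the strip's top). Tall drum upright on the spindle (within 4 mm of its axis), at rest, its underside within 2 mm of the shoulder, the fingers on it with over 4 N (all of step 1 and horizontal distance between tall_drum and seat below 0.004 m and angle between tall_drum's own z axis and vertical below 0.08 rad and z of tall_drum in the frame of seat below 0.002 m and contact force between the fingers and tall_drum above 4 N and linear speed of each of tall_drum, short_drum, short_stray below 0.02 m/s); the arm keeps its last pose, push and grip.
It fails at once if a bystander (the third short drum, the core, the dish, a clip or the punch) is moved by more than 20 mm (distance of any of short_spare, core_tall, dish, clip_a, clip_b, punch from where it was at the start of the episode above 0.02 m).
It also fails if it takes over 58 s, if anything falls off the work surface, if the arm or the gripper's body presses on something with over 40 N, if the wrist force passes 120 N, or if a joint passes its speed limit or range.

## Working session

There is one attempt and no reset: what is moved stays moved. The work goes in short steps, Python scripts to look and compute and a shell command to move; the robot and the scene stay as the last step left them, time stands still between calls to the robot, and variables do not carry over. Pictures are saved under pics/ and viewed, about 8 in all and at most 12, crops included, and the job is handed in when it is done.

```bash
ls; mkdir -p pics
cat > h.py <<'E'
import numpy as np, cv2
from rig import manip
from scipy.spatial.transform import Rotation as R
def cam(n):
    d=manip.get_image(n); d['R']=cv2.Rodrigues(np.array(d['rvec'],float))[0]; d['t']=np.array(d['tvec'],float).ravel(); d['K']=np.array(d['intrinsics']); return d
def world(d):
    h,w=d['depth'].shape; u,v=np.meshgrid(np.arange(w),np.arange(h)); z=d['depth']; K=d['K']
    p=np.stack([(u-K[0,2])/K[0,0]*z,(v-K[1,2])/K[1,1]*z,z],-1)
    return (p-d['t'])@d['R']
def ray(d,u,v,zp):
    r=d['R'].T@np.linalg.inv(d['K'])@np.array([u,v,1.]); c=-d['R'].T@d['t']
    return c+r*(zp-c[2])/r[2]
E
python3 - <<'E'
from h import *
a=cam('top');b=cam('scene')
cv2.imwrite('pics/top.png',a['pixels']);cv2.imwrite('pics/scene.png',b['pixels'])
import pickle;pickle.dump((a,b),open('ab.pkl','wb'))
print(manip.get_state());print(-a['R'].T@a['t'],-b['R'].T@b['t'])
E
```

```text
pics
{'clock': 0.1, 'qpos': array([-1.37799994e+00,  2.76547621e-01,  1.50600693e+00, -1.50333470e-06,
        1.36071341e+00, -1.21001755e-01]), 'qd': array([ 0.00068639, -0.00014962, -0.00231091, -0.00170874, -0.00037195,
       -0.002456  ]), 'effort': array([ 1.49904925e-03, -4.17700267e+01, -2.46405512e+01, -1.14572022e-04,
        5.87714254e-03,  9.00231271e-06]), 'position': array([ 0.17738921, -0.54645524,  0.23051701]), 'ee_rot': array([-0.10989793, -0.69839905, -0.11108174,  0.6984426 ]), 'contact_force': array([-0.21471007, -0.11342463,  0.16296424]), 'moment': array([ 0.02429688, -0.06140273,  0.0029597 ]), 'width': 0.08529543577989727}
[ 0.35825661 -0.0524089   1.05509362] [ 1.22576427 -0.25320545  0.75739351]
```

View pics/top.png

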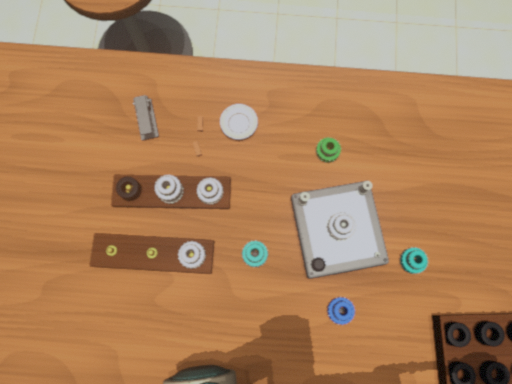

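View pics/scene.png

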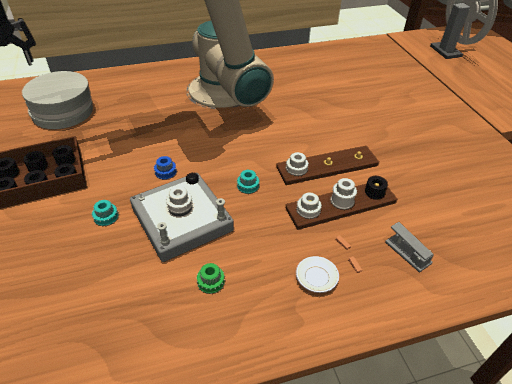

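Top view: core at (128,188), tall drum at (168,188), stray at (209,190), free short-row posts at (112,250) and (152,253), spare at (191,254), spindle drum at (341,226). The scene view agrees. Next I measure them.

Run:
```python
from h import *
import pickle
a,b=pickle.load(open('ab.pkl','rb'))
P=world(a)
print('img right',ray(a,400,200,0)-ray(a,100,200,0),'down',ray(a,200,300,0)-ray(a,200,100,0))
def circ(n,u,v,zlo,zhi,r=22):
    m=np.zeros(P.shape[:2],bool); m[v-r:v+r,u-r:u+r]=1
    s=P[m&(P[...,2]>zlo)&(P[...,2]<zhi)&(a['depth']>0)]
    (c,rad)=cv2.minEnclosingCircle(s[:,:2].astype(np.float32)); print(n,len(s),np.round(c,4),round(rad,4),'med z',np.median(s[:,2]).round(4),'max',s[:,2].max().round(4), s[:,:2].mean(0).round(4))
circ('spindle drum',341,226,.083,.1)
circ('stray',209,190,.048,.065)
circ('tall',168,188,.066,.085)
circ('spare',191,254,.048,.065)
circ('core',128,188,.04,.06)
circ('post0',112,250,.02,.05,10)
circ('post1',152,253,.02,.05,10)
hsv=cv2.cvtColor(a['pixels'],cv2.COLOR_BGR2HSV)
m=cv2.inRange(hsv,(20,100,80),(35,255,255));
n,l,s,c=cv2.connectedComponentsWithStats(m)
for i in range(1,n):
    if s[i,4]>8: print(s[i],c[i],ray(a,*c[i],.029).round(4),ray(a,*c[i],.015).round(4))
# strips via height
for nm,u0,u1,v0,v1 in(('short',80,225,225,280),('tall',100,240,165,215)):
    mm=(P[...,2]>.011)&(P[...,2]<.02);k=np.zeros_like(mm);k[v0:v1,u0:u1]=1
    s=P[mm&k][:,:2].astype(np.float32);print(nm,cv2.minAreaRect(s))
for z0,z1 in((.034,.046),):
    k=np.zeros(P.shape[:2],bool);k[170:285,280:395]=1
    s=P[k&(P[...,2]>z0)&(P[...,2]<z1)][:,:2].astype(np.float32);print('unit',cv2.minAreaRect(s))
```

```text
img right [ 0.05493815 -0.68894376  0.        ] down [-0.47061172 -0.05078927  0.        ]
spindle drum 250 [ 0.5382 -0.2192] 0.0213 med z 0.0895 max 0.0957 [ 0.5375 -0.218 ]
stray 209 [0.6013 0.0746] 0.0207 med z 0.0538 max 0.0585 [0.6008 0.0745]
tall 225 [0.5951 0.1651] 0.0212 med z 0.0731 max 0.0776 [0.5955 0.1644]
spare 231 [0.4548 0.0994] 0.0207 med z 0.0538 max 0.0586 [0.4547 0.0988]
core 346 [0.5893 0.2563] 0.0265 med z 0.0485 max 0.0549 [0.5892 0.2548]
post0 33 [0.4497 0.2782] 0.006 med z 0.0267 max 0.0309 [0.4512 0.2784]
post1 30 [0.4502 0.1888] 0.006 med z 0.0273 max 0.0317 [0.4525 0.1884]
[125 184   6   6  27] [127.74074074 186.40740741] [0.5955 0.2586 0.029 ] [0.5987 0.2628 0.015 ]
[206 186   6   5  23] [208.7826087  188.08695652] [0.6061 0.0762 0.029 ] [0.6095 0.0779 0.015 ]
[106 245  11  11  97] [111.08247423 249.97938144] [0.4506 0.2744 0.029 ] [0.4518 0.2788 0.015 ]
[146 247  12  12 103] [151.55339806 252.48543689] [0.4521 0.1856 0.029 ] [0.4534 0.1889 0.015 ]
[189 251   4   6  18] [190.61111111 253.72222222] [0.4562 0.1004 0.029 ] [0.4575 0.1025 0.015 ]
short ((0.4529900550842285, 0.1894230991601944), (0.07492107152938843, 0.2695334553718567), 1.1032785177230835)
tall ((0.5962963700294495, 0.1642809361219406), (0.07533112913370132, 0.26922547817230225), 3.5879323482513428)
unit ((0.5379194021224976, -0.21859005093574524), (0.18984819948673248, 0.17993049323558807), 15.006988525390625)
```

```bash
cat >> h.py <<'E'
def goal(x,y,z,jaw,s=None,pos=None,rot=None):
    """tool delta (cm) and rx (rad) from pose to TCP x,y,z with jaw axis at world yaw 'jaw' (deg, mod 180), tool straight down"""
    s=s or manip.get_state()
    q=s['ee_rot'] if rot is None else rot; M=R.from_quat([q[1],q[2],q[3],q[0]])
    p=np.array(s['position'] if pos is None else pos)
    d=M.inv().apply(np.array([x,y,z])-p)*100
    for k in (0,180):
        j=np.radians(jaw+k); Y=np.array([np.cos(j),np.sin(j),0]);X=np.array([0,0,-1.])
        T=R.from_matrix(np.stack([X,Y,np.cross(X,Y)],1)); print('dpos',d.round(2),'dr',(M.inv()*T).as_rotvec().round(3))
    print('axes y',M.as_matrix()[:,1].round(3),'z',M.as_matrix()[:,2].round(3),'x',M.as_matrix()[:,0].round(3),'q6',s['qpos'][5].round(2))
def st():
    s=manip.get_state(); print({k:np.round(s[k],4) for k in('clock','position','ee_rot','contact_force','width')},'q',np.round(s['qpos'],2))
E
python3 -c "
from h import *
goal(.538,-.2186,.20,0); goal(.538,-.2186,.20,15)"
```

```text
dpos [  3.09 -20.05 -44.42] dr [-1.257e+00 -1.000e-03  1.000e-03]
dpos [  3.09 -20.05 -44.42] dr [1.885e+00 1.000e-03 1.000e-03]
axes y [ 0.309 -0.951 -0.002] z [-0.951 -0.309 -0.   ] x [-0.     0.002 -1.   ] q6 -0.12
dpos [  3.09 -20.05 -44.42] dr [-1.519e+00 -1.000e-03  1.000e-03]
dpos [  3.09 -20.05 -44.42] dr [1.623e+00 1.000e-03 1.000e-03]
axes y [ 0.309 -0.951 -0.002] z [-0.951 -0.309 -0.   ] x [-0.     0.002 -1.   ] q6 -0.12
```

```bash
python3 -m creep '{"delta_pos":[[0,-2.2,-5],[0,-4.4,-9.8],[0,-6.6,-14.6],[0,-8.8,-19.5],[0,-11,-24.4],[1,-13.2,-29.3],[2,-15.4,-34.2],[3.1,-17.7,-39.2],[3.1,-20.05,-44.4],[3.1,-20.05,-44.4]],"dr":[[-0.14,0,0],[-0.28,0,0],[-0.42,0,0],[-0.56,0,0],[-0.7,0,0],[-0.84,0,0],[-0.98,0,0],[-1.12,0,0],[-1.257,0,0],[-1.257,0,0]]}' 1 40
python3 - <<'E'
from h import *
d=cam('wrist');cv2.imwrite('pics/w1.png',d['pixels']);st();P=world(d);print(-d['R'].T@d['t'])
m=(P[...,2]>.083)&(P[...,2]<.1)&(np.hypot(P[...,0]-.538,P[...,1]+.2186)<.04)
s=P[m][:,:2].astype(np.float32);print(len(s),cv2.minEnclosingCircle(s))if len(s) else 0
goal(.538,-.2186,.071,0)
E
```

```text
clock: 1.1
position: [0.5393, -0.2167, 0.1994]
ee_rot: [0.5, 0.499, 0.501, -0.499]
contact_force: [0.1, -0.3, 0.9]
width: 0.0851
{'clock': np.float64(1.15), 'position': array([ 0.5436, -0.2127,  0.199 ]), 'ee_rot': array([ 0.5006,  0.5013,  0.5014, -0.4966]), 'contact_force': array([ 4.2167,  1.3235, -0.6843]), 'width': np.float64(0.0852)} q [-0.5   0.31  1.54  0.01  1.29 -0.5 ]
[ 0.54016402 -0.13128562  0.34318216]
1446 ((0.5394741296768188, -0.21792075037956238), 0.020742099732160568)
dpos [12.79 -0.61  0.66] dr [ 0.004 -0.005 -0.004]
dpos [12.79 -0.61  0.66] dr [-3.137  0.006 -0.009]
axes y [1.    0.004 0.004] z [ 0.004 -1.    -0.005] x [ 0.004  0.005 -1.   ] q6 -0.5
```

View pics/w1.png

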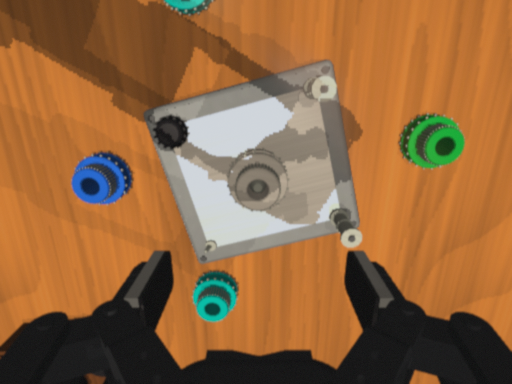

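The drum is at pixel (258,180) in the wrist view, which agrees with the estimate. Now I descend and grip.

```bash
python3 -m creep '{"delta_pos":[[2,0,0],[5,0,0],[8,0,0],[10.5,0,0],[12,0,0],[12.7,0,0],[12.7,0,0],[12.7,0,0]],"dr":[[0,0,0],[0,0,0],[0,0,0],[0,0,0],[0,0,0],[0,0,0],[0,0,0],[0,0,0]]}' 1 40
python3 -m creep '{"delta_pos":[[0,0,0],[0,0,0],[0,0,0],[0,0,0],[0,0,0],[0,0,0]],"dr":[[0,0,0],[0,0,0],[0,0,0],[0,0,0],[0,0,0],[0,0,0]]}' -1 40
python3 -c "
from h import *
st()"
```

```text
clock: 1.95
position: [0.5383, -0.2196, 0.0739]
ee_rot: [0.5, 0.5, 0.5, -0.5]
contact_force: [-0.1, -1.5, -0.5]
width: 0.0854
clock: 2.55
position: [0.5383, -0.2194, 0.0739]
ee_rot: [0.5, 0.5, 0.5, -0.5]
contact_force: [-0.3, -0.4, 3.7]
width: 0.0396
{'clock': np.float64(2.55), 'position': array([ 0.5383, -0.2194,  0.0739]), 'ee_rot': array([ 0.5004,  0.5001,  0.4995, -0.4999]), 'contact_force': array([-0.3492, -0.4424,  3.6879]), 'width': np.float64(0.0396)} q [-0.51  0.41  1.72 -0.    1.01 -0.51]
```

```bash
python3 -m creep '{"delta_pos":[[-1,0,0],[-3,0,0],[-5,0,0],[-6,-0.5,-2],[-6,-1.2,-6],[-6,-2,-11],[-6,-2.8,-16],[-6,-3.7,-21],[-6,-4.6,-26],[-6,-5.5,-31]],"dr":[[0,0,0],[0,0,0],[0,0,0],[0,0,0],[0,0,0],[0,0,0],[0,0,0],[0,0,0],[0,0,0],[0,0,0]]}' 
python3 -m creep '{"delta_pos":[[0,-0.9,-5],[0,-1.8,-10],[0,-2.6,-14],[0,-3,-17],[0,-3.2,-18.3],[0,-3.2,-18.8],[0,-3.2,-18.8],[0,-3.2,-18.8],[0,-3.2,-18.8]],"dr":[[0,0,0],[0,0,0],[0,0,0],[0,0,0],[0,0,0],[0,0,0],[0,0,0],[0,0,0],[0,0,0]]}'
python3 - <<'E'
from h import *
st()
d=cam('wrist');cv2.imwrite('pics/w2.png',d['pixels']);P=world(d)
for n,x,y in(('p2',.4513,.2794),('p1',.453,.1894)):
    m=(P[...,2]>.021)&(P[...,2]<.034)&(np.hypot(P[...,0]-x,P[...,1]-y)<.016)&(d['depth']>0)
    s=P[m][:,:2].astype(np.float32);print(n,len(s),cv2.minEnclosingCircle(s) if len(s) else 0)
m=(P[...,2]>.011)&(P[...,2]<.02);s=P[m];print(len(s),s.min(0) if len(s) else 0,s.max(0) if len(s) else 0)
goal(.4513,.2789,.04,0)
E
```

```text
clock: 3.55
position: [0.4812, 0.0898, 0.1331]
ee_rot: [0.499, 0.5, 0.5, -0.5]
contact_force: [1.0, 0.2, -1.0]
width: 0.0392
clock: 4.45
position: [0.4518, 0.2738, 0.1332]
ee_rot: [-0.5, -0.5, -0.499, 0.501]
contact_force: [0.1, 0.5, -1.1]
width: 0.0392
{'clock': np.float64(4.45), 'position': array([0.4518, 0.2738, 0.1332]), 'ee_rot': array([-0.4997, -0.5002, -0.4995,  0.5007]), 'contact_force': array([ 0.0702,  0.5463, -1.1171]), 'width': np.float64(0.0392)} q [ 0.41  0.28  1.76 -0.    1.1   0.42]
p2 190 ((0.45243293046951294, 0.2806186378002167), 0.006494656205177307)
p1 0 0
14576 [0.41424879 0.02360653 0.01100157] [0.75028957 0.32640949 0.01999962]
dpos [ 9.32 -0.05 -0.5 ] dr [-0.002  0.001  0.   ]
dpos [ 9.32 -0.05 -0.5 ] dr [ 3.14e+00  0.00e+00 -1.00e-03]
axes y [ 1.    -0.002 -0.   ] z [-0.002 -1.     0.001] x [-0.    -0.001 -1.   ] q6 0.42
```

View pics/w2.png

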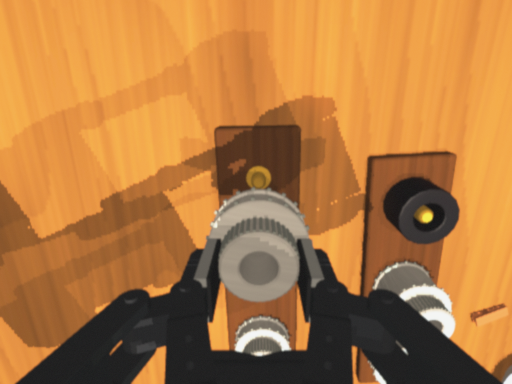

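```bash
python3 -m creep '{"delta_pos":[[0,0,-0.55],[2,0,-0.55],[5,0,-0.55],[7,0,-0.55],[7.6,0,-0.55],[8.2,0,-0.55],[8.6,0,-0.55],[9.0,0,-0.55],[9.0,0,-0.55]],"dr":[[0,0,0],[0,0,0],[0,0,0],[0,0,0],[0,0,0],[0,0,0],[0,0,0],[0,0,0],[0,0,0]]}'
```

```text
clock: 5.4
position: [0.4517, 0.2807, 0.0434]
ee_rot: [0.5, 0.5, 0.5, -0.5]
contact_force: [0.3, -0.4, -0.7]
width: 0.0391
```

```bash
python3 -m creep '{"delta_pos":[[0.25,0,0],[0.5,0,0],[0.5,0,0],[0.5,0,0]],"dr":[[0,0,0],[0,0,0],[0,0,0],[0,0,0]]}'
python3 -m creep '{"delta_pos":[[0,0,0],[0,0,0],[0,0,0],[0,0,0],[-2,0,0],[-5,0,0],[-9,0,0],[-11,0,0],[-12,0,0],[-12,0,0]],"dr":[[0,0,0],[0,0,0],[0,0,0],[0,0,0],[0,0,0],[0,0,0],[0,0,0],[0,0,0],[0,0,0],[0,0,0]]}' 1
python3 - <<'E'
from h import *
st()
d=cam('wrist');P=world(d)
m=(P[...,2]>.045)&(P[...,2]<.065)&(np.hypot(P[...,0]-.4513,P[...,1]-.2794)<.035)&(d['depth']>0)
s=P[m][:,:2].astype(np.float32);print(len(s),np.median(P[m][:,2]),cv2.minEnclosingCircle(s) if len(s) else 0)
goal(.6019,.0740,.154,3.6)
E
```

```text
clock: 5.8
position: [0.4518, 0.2808, 0.0384]
ee_rot: [0.5, 0.5, 0.5, -0.5]
contact_force: [-0.8, -0.1, -0.8]
width: 0.0394
clock: 6.8
position: [0.4522, 0.281, 0.1593]
ee_rot: [0.5, 0.501, 0.5, -0.499]
contact_force: [-0.4, -0.6, -0.1]
width: 0.0855
{'clock': np.float64(6.8), 'position': array([0.4522, 0.281 , 0.1593]), 'ee_rot': array([ 0.5003,  0.5008,  0.4997, -0.4992]), 'contact_force': array([-0.3782, -0.5698, -0.1166]), 'width': np.float64(0.0855)} q [ 0.43  0.26  1.71 -0.    1.16  0.43]
1457 0.05569890224887325 ((0.45262283086776733, 0.281983345746994), 0.020918432623147964)
dpos [ 0.4  15.06 20.66] dr [-0.063  0.     0.   ]
dpos [ 0.4  15.06 20.66] dr [ 3.079  0.    -0.   ]
axes y [ 1.  0. -0.] z [ 0. -1.  0.] x [-0. -0. -1.] q6 0.43
```

```bash
python3 -m creep '{"delta_pos":[[0,3.5,3.5],[0,6.5,8],[0,9.5,12.5],[0,12,16.5],[0,14,19],[0,15,20.6],[0,15,20.6],[0,15,20.6],[0,15,20.6]],"dr":[[0,0,0],[-0.03,0,0],[-0.06,0,0],[-0.06,0,0],[-0.06,0,0],[-0.06,0,0],[-0.06,0,0],[-0.06,0,0],[-0.06,0,0]]}' 1
python3 - <<'E'
from h import *
st()
d=cam('wrist');P=world(d)
m=(P[...,2]>.045)&(P[...,2]<.065)&(np.hypot(P[...,0]-.6019,P[...,1]-.0745)<.035)&(d['depth']>0)
s=P[m][:,:2].astype(np.float32);print(len(s),np.median(P[m][:,2]),cv2.minEnclosingCircle(s) if len(s) else 0)
goal(.6019,.0740,.038,3.6)
E
```

```text
clock: 7.75
position: [0.6001, 0.0762, 0.1577]
ee_rot: [0.514, 0.484, 0.516, -0.485]
contact_force: [-0.2, -0.5, 0.2]
width: 0.0854
{'clock': np.float64(7.75), 'position': array([0.6001, 0.0762, 0.1577]), 'ee_rot': array([ 0.5144,  0.4841,  0.5158, -0.4847]), 'contact_force': array([-0.1942, -0.5213,  0.1804]), 'width': np.float64(0.0854)} q [ 0.01  0.37  1.55  0.    1.22 -0.05]
1552 0.0556218849770629 ((0.6027326583862305, 0.07592842727899551), 0.02076352760195732)
dpos [12.    0.16  0.24] dr [-0.001 -0.001  0.001]
dpos [12.    0.16  0.24] dr [3.141e+00 2.000e-03 1.000e-03]
axes y [ 0.998  0.062 -0.001] z [ 0.062 -0.998 -0.001] x [-0.001  0.    -1.   ] q6 -0.05
```

```bash
python3 -m creep '{"delta_pos":[[1,0.19,0.15],[4,0.19,0.15],[7,0.19,0.15],[9.5,0.19,0.15],[11.2,0.19,0.15],[11.9,0.19,0.15],[11.9,0.19,0.15]],"dr":[[0,0,0],[0,0,0],[0,0,0],[0,0,0],[0,0,0],[0,0,0],[0,0,0]]}' 1
python3 -m creep '{"delta_pos":[[0,0,0],[0,0,0],[0,0,0],[0,0,0],[0,0,0],[0,0,0],[-1,0,0],[-3,0,0],[-6,0,0],[-7,0,0]],"dr":[[0,0,0],[0,0,0],[0,0,0],[0,0,0],[0,0,0],[0,0,0],[0,0,0],[0,0,0],[0,0,0],[0,0,0]]}' -1
python3 -c "
from h import *
st();goal(.4532,.1898,.108,1)"
```

```text
clock: 8.5
position: [0.6025, 0.0738, 0.0381]
ee_rot: [0.514, 0.484, 0.516, -0.485]
contact_force: [0.3, -0.5, -0.5]
width: 0.0852
clock: 9.5
position: [0.6053, 0.0733, 0.1122]
ee_rot: [0.516, 0.486, 0.513, -0.484]
contact_force: [0.2, -0.4, -1.6]
width: 0.0388
{'clock': np.float64(9.5), 'position': array([0.6053, 0.0733, 0.1122]), 'ee_rot': array([ 0.5161,  0.486 ,  0.5135, -0.4836]), 'contact_force': array([ 0.1719, -0.4006, -1.5702]), 'width': np.float64(0.0388)} q [ 0.01  0.41  1.61 -0.    1.12 -0.05]
dpos [  0.35 -14.48 -12.54] dr [ 0.043  0.    -0.005]
dpos [  0.35 -14.48 -12.54] dr [-3.099  0.008  0.   ]
axes y [0.998 0.06  0.005] z [ 0.06  -0.998  0.   ] x [ 0.005 -0.    -1.   ] q6 -0.05
```

```bash
python3 -m creep '{"delta_pos":[[0,-3,-2.5],[0,-6.2,-5.4],[0,-9.4,-8.2],[0,-12,-10.5],[0,-13.8,-12],[0,-14.2,-12.4],[0,-14.2,-12.4],[0,-14.2,-12.4],[0,-14.2,-12.4]],"dr":[[0,0,0],[0.02,0,0],[0.04,0,0],[0.04,0,0],[0.04,0,0],[0.04,0,0],[0.04,0,0],[0.04,0,0],[0.04,0,0]]}'
python3 - <<'E'
from h import *
st()
d=cam('wrist');cv2.imwrite('pics/w3.png',d['pixels']);P=world(d)
m=(P[...,2]>.021)&(P[...,2]<.034)&(np.hypot(P[...,0]-.453,P[...,1]-.1894)<.016)&(d['depth']>0)
s=P[m][:,:2].astype(np.float32);print(len(s),cv2.minEnclosingCircle(s) if len(s) else 0)
m=(P[...,2]>.118)&(P[...,2]<.135)&(np.hypot(P[...,0]-.453,P[...,1]-.1894)<.018)&(d['depth']>0)
s=P[m];print(len(s),np.median(s[:,2]) if len(s) else 0,cv2.minEnclosingCircle(s[:,:2].astype(np.float32)) if len(s) else 0)
goal(.4532,.1888,.038,1)
E
```

```text
clock: 10.4
position: [0.4557, 0.188, 0.1092]
ee_rot: [0.505, 0.495, 0.504, -0.495]
contact_force: [0.1, -0.9, -0.6]
width: 0.0391
{'clock': np.float64(10.4), 'position': array([0.4557, 0.188 , 0.1092]), 'ee_rot': array([ 0.505 ,  0.4954,  0.5044, -0.4951]), 'contact_force': array([ 0.0797, -0.9463, -0.6294]), 'width': np.float64(0.0391)} q [ 0.25  0.26  1.86 -0.    1.02  0.23]
0 0
2823 0.12458348250651477 ((0.45301011204719543, 0.18938247859477997), 0.018077196553349495)
dpos [ 7.12 -0.23 -0.09] dr [ 0.001  0.    -0.001]
dpos [ 7.12 -0.23 -0.09] dr [-3.14e+00  1.00e-03  0.00e+00]
axes y [1.    0.019 0.001] z [ 0.019 -1.     0.   ] x [ 0.001 -0.    -1.   ] q6 0.23
```

```bash
python3 -m creep '{"delta_pos":[[0,-0.22,-0.1],[2,-0.22,-0.1],[4.4,-0.22,-0.1],[5.2,-0.22,-0.1],[5.8,-0.22,-0.1],[6.3,-0.22,-0.1],[6.6,-0.22,-0.1],[6.6,-0.22,-0.1]],"dr":[[0,0,0],[0,0,0],[0,0,0],[0,0,0],[0,0,0],[0,0,0],[0,0,0],[0,0,0]]}'
```

```text
clock: 11.25
position: [0.4524, 0.1895, 0.0434]
ee_rot: [0.505, 0.495, 0.505, -0.495]
contact_force: [-0.0, 0.8, -1.0]
width: 0.0391
```

```bash
python3 -m creep '{"delta_pos":[[0.25,0,0],[0.5,0,0],[0.5,0,0],[0.5,0,0]],"dr":[[0,0,0],[0,0,0],[0,0,0],[0,0,0]]}'
python3 -m creep '{"delta_pos":[[0,0,0],[0,0,0],[0,0,0],[0,0,0],[-2,0,0],[-5,0,0],[-9,0,0],[-12,0,0],[-14,0,0],[-14,0,0]],"dr":[[0,0,0],[0,0,0],[0,0,0],[0,0,0],[0,0,0],[0,0,0],[0,0,0],[0,0,0],[0,0,0],[0,0,0]]}' 1
python3 - <<'E'
from h import *
st()
d=cam('top');P=world(d);cv2.imwrite('pics/t2.png',d['pixels'])
d=cam('wrist');P=world(d)
for x,y in((.4513,.2794),(.453,.1894),(.4547,.0994)):
    m=(P[...,2]>.045)&(P[...,2]<.065)&(np.hypot(P[...,0]-x,P[...,1]-y)<.035)&(d['depth']>0)
    s=P[m][:,:2].astype(np.float32);print(len(s),np.median(P[m][:,2]),cv2.minEnclosingCircle(s) if len(s) else 0)
goal(.5965,.1640,.17,3.6)
E
```

```text
clock: 11.65
position: [0.4527, 0.1897, 0.0405]
ee_rot: [0.505, 0.496, 0.505, -0.494]
contact_force: [-3.7, -1.4, 15.1]
width: 0.039
clock: 12.65
position: [0.4542, 0.1901, 0.181]
ee_rot: [0.506, 0.497, 0.504, -0.493]
contact_force: [-0.3, 0.2, -0.1]
width: 0.0856
{'clock': np.float64(12.65), 'position': array([0.4542, 0.1901, 0.181 ]), 'ee_rot': array([ 0.5062,  0.4969,  0.5038, -0.493 ]), 'contact_force': array([-0.2732,  0.1511, -0.1305]), 'width': np.float64(0.0856)} q [ 0.25  0.18  1.76 -0.    1.19  0.23]
1561 0.055752340849329535 ((0.45261624455451965, 0.28196242451667786), 0.020673127844929695)
1276 0.05571422635140506 ((0.4539719223976135, 0.19227345287799835), 0.020831266418099403)
1086 0.05550249949688521 ((0.456230103969574, 0.10074757784605026), 0.020916907116770744)
dpos [ 0.77 14.41  2.83] dr [-0.043  0.     0.   ]
dpos [ 0.77 14.41  2.83] dr [ 3.099e+00  1.000e-03 -0.000e+00]
axes y [ 1.    0.02 -0.  ] z [ 0.02 -1.    0.  ] x [-0. -0. -1.] q6 0.23
```

```bash
python3 -m creep '{"delta_pos":[[0,3,0.6],[0,6.5,1.3],[0,10,2],[0,13,2.6],[0,14.4,2.8],[0,14.4,2.8],[0,14.4,2.8],[0,14.4,2.8]],"dr":[[-0.02,0,0],[-0.04,0,0],[-0.04,0,0],[-0.04,0,0],[-0.04,0,0],[-0.04,0,0],[-0.04,0,0],[-0.04,0,0]]}' 1
python3 - <<'E'
from h import *
st()
d=cam('wrist');P=world(d)
m=(P[...,2]>.066)&(P[...,2]<.085)&(np.hypot(P[...,0]-.5963,P[...,1]-.1643)<.035)&(d['depth']>0)
s=P[m][:,:2].astype(np.float32);print(len(s),np.median(P[m][:,2]),cv2.minEnclosingCircle(s) if len(s) else 0)
goal(.5965,.1645,.057,3.6)
E
```

```text
clock: 13.55
position: [0.5947, 0.1648, 0.1779]
ee_rot: [0.514, 0.484, 0.515, -0.485]
contact_force: [0.4, -0.5, -0.4]
width: 0.0854
{'clock': np.float64(13.55), 'position': array([0.5947, 0.1648, 0.1779]), 'ee_rot': array([ 0.5144,  0.484 ,  0.5155, -0.4852]), 'contact_force': array([ 0.4142, -0.5243, -0.3537]), 'width': np.float64(0.0854)} q [0.16 0.37 1.5  0.   1.28 0.1 ]
1423 0.07468416600044583 ((0.5971539616584778, 0.16626447439193726), 0.020659778267145157)
dpos [12.13  0.17  0.04] dr [-0.002 -0.     0.001]
dpos [12.13  0.17  0.04] dr [3.14e+00 2.00e-03 0.00e+00]
axes y [ 0.998  0.061 -0.001] z [ 0.061 -0.998 -0.   ] x [-0.001 -0.    -1.   ] q6 0.1
```

View pics/t2.png

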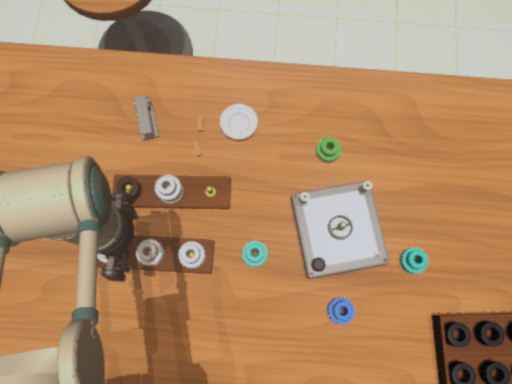

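The top view shows the bare spindle with its pin at (341,226), a short drum standing at (149,253) and the spare at (191,254); the arm hides the far post, which the wrist depth already checked. Now I grip the tall drum.

```bash
python3 -m creep '{"delta_pos":[[1,0.17,0],[4,0.17,0],[7,0.17,0],[9.5,0.17,0],[11.4,0.17,0],[12.1,0.17,0],[12.1,0.17,0],[12.1,0.17,0]],"dr":[[0,0,0],[0,0,0],[0,0,0],[0,0,0],[0,0,0],[0,0,0],[0,0,0],[0,0,0]]}' 1
python3 -m creep '{"delta_pos":[[0,0,0],[0,0,0],[0,0,0],[0,0,0],[0,0,0],[0,0,0]],"dr":[[0,0,0],[0,0,0],[0,0,0],[0,0,0],[0,0,0],[0,0,0]]}' -1 60
python3 -m creep '{"delta_pos":[[-1,0,0],[-3,0,0],[-6,0,0],[-9,0,0],[-10,0,0],[-10,0,0],[-10,0,0]],"dr":[[0,0,0],[0,0,0],[0,0,0],[0,0,0],[0,0,0],[0,0,0],[0,0,0]]}'
python3 -c "
from h import *
st();goal(.538,-.2190,.155,0)
import pickle
a=cam('top');P=world(a)
for z0,z1 in((.07,.09),(.047,.06)):
  m=(P[...,2]>z0)&(P[...,2]<z1)&(np.hypot(P[...,0]-.538,P[...,1]+.2186)<.03);s=P[m]
  print(len(s),s.mean(0).round(4),cv2.minEnclosingCircle(s[:,:2].astype(np.float32)))
"
```

```text
clock: 14.4
position: [0.5989, 0.1647, 0.0581]
ee_rot: [0.515, 0.485, 0.514, -0.484]
contact_force: [-0.7, -0.4, 0.1]
width: 0.0854
clock: 15.0
position: [0.5988, 0.1646, 0.0585]
ee_rot: [0.515, 0.485, 0.514, -0.484]
contact_force: [-0.1, -0.6, 4.8]
width: 0.0387
clock: 15.7
position: [0.5975, 0.1643, 0.1561]
ee_rot: [0.514, 0.484, 0.515, -0.485]
contact_force: [-0.7, -0.2, -2.3]
width: 0.0383
{'clock': np.float64(15.7), 'position': array([0.5975, 0.1643, 0.1561]), 'ee_rot': array([ 0.5143,  0.4842,  0.5152, -0.4854]), 'contact_force': array([-0.7294, -0.1872, -2.2964]), 'width': np.float64(0.0383)} q [ 0.16  0.39  1.52 -0.    1.23  0.1 ]
dpos [ 0.14 -8.23 37.91] dr [0.06  0.    0.002]
dpos [ 0.14 -8.23 37.91] dr [-3.082e+00 -3.000e-03  1.000e-03]
axes y [ 0.998  0.06  -0.002] z [ 0.06  -0.998  0.   ] x [-0.002 -0.    -1.   ] q6 0.1
42 [ 0.5368 -0.2179  0.0803] ((0.537257969379425, -0.2185506671667099), 0.007586800027638674)
193 [ 0.5376 -0.2182  0.0502] ((0.5379853248596191, -0.2191580981016159), 0.02692185714840889)
```

```bash
python3 -m creep '{"delta_pos":[[0,-0.7,3],[0,-1.6,7.5],[0,-2.6,12],[0,-3.6,16.5],[0,-4.6,21],[0,-5.5,25.5],[0,-6.5,30],[0,-7.5,34.5],[0,-8.1,37],[0,-8.2,37.9]],"dr":[[0.06,0,0],[0.06,0,0],[0.06,0,0],[0.06,0,0],[0.06,0,0],[0.06,0,0],[0.06,0,0],[0.06,0,0],[0.06,0,0],[0.06,0,0]]}'
python3 -m creep '{"delta_pos":[[0,0,0],[0,0,0],[0,0,0],[0,0,0]],"dr":[[0,0,0],[0,0,0],[0,0,0],[0,0,0]]}'
python3 - <<'E'
from h import *
st();goal(.538,-.2192,.101,0)
d=cam('wrist');cv2.imwrite('pics/w4.png',d['pixels']);P=world(d)
m=(P[...,2]>.16)&(P[...,2]<.182)&(np.hypot(P[...,0]-.538,P[...,1]+.218)<.045)&(d['depth']>0)
s=P[m];print(len(s),np.median(s[:,2]),cv2.minEnclosingCircle(s[:,:2].astype(np.float32)))
E
```

```text
clock: 16.75
position: [0.5377, -0.2212, 0.1554]
ee_rot: [-0.498, -0.5, -0.5, 0.501]
contact_force: [-0.4, -0.1, -1.9]
width: 0.0385
clock: 17.15
position: [0.5394, -0.2172, 0.1572]
ee_rot: [0.5, 0.5, 0.501, -0.499]
contact_force: [-0.3, -0.3, -1.2]
width: 0.0385
{'clock': np.float64(17.15), 'position': array([ 0.5394, -0.2172,  0.1572]), 'ee_rot': array([ 0.5003,  0.4996,  0.5006, -0.4995]), 'contact_force': array([-0.3467, -0.3004, -1.1598]), 'width': np.float64(0.0385)} q [-0.5   0.34  1.61  0.    1.2  -0.5 ]
dpos [ 5.62 -0.14  0.2 ] dr [ 0.002 -0.     0.   ]
dpos [ 5.62 -0.14  0.2 ] dr [-3.14e+00 -0.00e+00 -1.00e-03]
axes y [ 1.     0.002 -0.   ] z [ 0.002 -1.    -0.   ] x [-0.  0. -1.] q6 -0.5
6036 0.17332238074269385 ((0.5406014919281006, -0.20991042256355286), 0.0331890732049942)
```

View pics/w4.png

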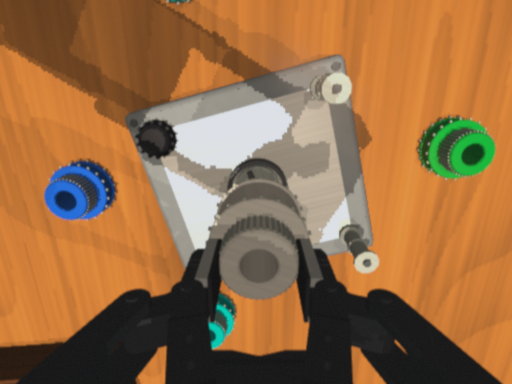

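The tall drum hangs upright in the grip at (260,260), above the ejector ring at (258,170). I lower it onto the spindle.

```bash
python3 -m creep '{"delta_pos":[[0,-0.14,0.16],[0.5,-0.14,0.16],[2,-0.14,0.16],[3,-0.14,0.16],[3.5,-0.14,0.16],[4,-0.14,0.16],[4.5,-0.14,0.16],[5,-0.14,0.16],[5.2,-0.14,0.16],[5.2,-0.14,0.16]],"dr":[[0,0,0],[0,0,0],[0,0,0],[0,0,0],[0,0,0],[0,0,0],[0,0,0],[0,0,0],[0,0,0],[0,0,0]]}'
```

```text
clock: 18.2
position: [0.5377, -0.2203, 0.105]
ee_rot: [0.5, 0.5, 0.5, -0.5]
contact_force: [-0.3, -0.3, -0.3]
width: 0.0386
```

```bash
python3 -m creep '{"delta_pos":[[0.3,0,-0.1],[0.5,0,-0.1],[0.7,0,-0.1],[0.9,0,-0.1],[0.9,0,-0.1],[0.9,0,-0.1]],"dr":[[0,0,0],[0,0,0],[0,0,0],[0,0,0],[0,0,0],[0,0,0]]}'
```

```text
clock: 18.8
position: [0.538, -0.2196, 0.0982]
ee_rot: [0.501, 0.5, 0.5, -0.5]
contact_force: [-1.8, 0.5, 8.2]
width: 0.0389
```

```bash
python3 -m creep '{"delta_pos":[[0.1,0,0],[0.1,0,0],[0.1,0,0],[0.1,0,0],[0.1,0,0],[0.1,0,0],[0.1,0,0],[0.1,0,0]],"dr":[[0.05,0,0],[0.1,0,0],[0.15,0,0],[0.2,0,0],[0.25,0,0],[0.3,0,0],[0.35,0,0],[0.4,0,0]]}'
```

```text
clock: 19.6
position: [0.5393, -0.2202, 0.0981]
ee_rot: [0.392, 0.59, 0.389, -0.589]
contact_force: [-1.8, 0.7, 12.0]
width: 0.0389
```

```bash
python3 -m creep '{"delta_pos":[[0,0,0],[0,0,0],[0,0,0],[0,0,0],[0,0,0],[0,0,0],[0,0,0],[0,0,0]],"dr":[[0.05,0,0],[0.1,0,0],[0.15,0,0],[0.2,0,0],[0.25,0,0],[0.3,0,0],[0.35,0,0],[0.4,0,0]]}'
python3 -c "
from h import *
st()"
```

```text
clock: 20.4
position: [0.5393, -0.2201, 0.0974]
ee_rot: [0.267, 0.656, 0.264, -0.654]
contact_force: [0.6, 0.0, 3.8]
width: 0.0386
{'clock': np.float64(20.4), 'position': array([ 0.5393, -0.2201,  0.0974]), 'ee_rot': array([ 0.2665,  0.6565,  0.2639, -0.6545]), 'contact_force': array([0.5775, 0.0163, 3.7928]), 'width': np.float64(0.0386)} q [-0.51  0.39  1.69 -0.    1.06  0.3 ]
```

```bash
python3 -m creep '{"delta_pos":[[0.1,0,0],[0.2,0,0],[0.3,0,0],[0.3,0,0]],"dr":[[0,0,0],[0,0,0],[0,0,0],[0,0,0]]}'
python3 -c "
from h import *
st();print(manip.get_state()['moment'])"
```

```text
clock: 20.8
position: [0.5396, -0.2199, 0.0963]
ee_rot: [0.267, 0.657, 0.264, -0.654]
contact_force: [-2.7, 2.3, 18.0]
width: 0.0385
{'clock': np.float64(20.8), 'position': array([ 0.5396, -0.2199,  0.0963]), 'ee_rot': array([ 0.2669,  0.6568,  0.2641, -0.6539]), 'contact_force': array([-2.7052,  2.2684, 18.013 ]), 'width': np.float64(0.0385)} q [-0.51  0.39  1.69  0.    1.05  0.29]
[ 0.33504918  0.4467831  -0.2721052 ]
```

```bash
python3 -m creep '{"delta_pos":[[0,0,0],[0,0,0],[0,0,0],[0,0,0],[0,0,0],[0,0,0]],"dr":[[0.05,0,0],[0.1,0,0],[0.15,0,0],[0.2,0,0],[0.25,0,0],[0.25,0,0]]}'
python3 - <<'E'
from h import *
st();print(manip.get_state()['moment'])
d=cam('wrist');cv2.imwrite('pics/w5.png',d['pixels'][100:]);P=world(d)
m=(P[...,2]>.1)&(P[...,2]<.13)&(np.hypot(P[...,0]-.538,P[...,1]+.218)<.017)&(d['depth']>0)
print(m.sum(),np.percentile(P[m][:,2],[10,50,90]))
E
```

```text
clock: 21.4
position: [0.5385, -0.2201, 0.0935]
ee_rot: [0.183, 0.684, 0.181, -0.683]
contact_force: [-0.3, -0.7, 4.2]
width: 0.0385
{'clock': np.float64(21.4), 'position': array([ 0.5385, -0.2201,  0.0935]), 'ee_rot': array([ 0.1829,  0.6837,  0.1813, -0.6828]), 'contact_force': array([-0.3497, -0.7314,  4.2163]), 'width': np.float64(0.0385)} q [-0.51  0.39  1.7  -0.    1.05  0.54]
[-0.12545619  0.18623861 -0.02550868]
2615 [0.1061322  0.10982079 0.1106259 ]
```

View pics/w5.png

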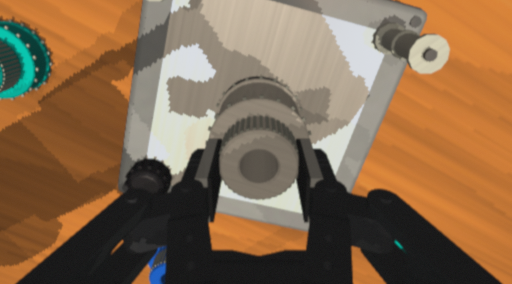

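Keyed: z dropped to 0.0935, the force fell to 4 N, and the drum in the image at (260,160) is upright with its top at 0.110. Now I press it home.

```bash
python3 -m creep '{"delta_pos":[[0.2,0,0],[0.4,0,0],[0.6,0,0],[0.7,0,0],[0.7,0,0],[0.7,0,0]],"dr":[[0,0,0],[0,0,0],[0,0,0],[0,0,0],[0,0,0],[0,0,0]]}' -1 80
python3 - <<'E'
from h import *
st()
d=cam('wrist');P=world(d)
m=(P[...,2]>.09)&(P[...,2]<.13)&(np.hypot(P[...,0]-.538,P[...,1]+.218)<.017)&(d['depth']>0)
print(m.sum(),np.percentile(P[m][:,2],[10,50,90]))
E
```

```text
clock: 22.05
position: [0.5386, -0.2201, 0.0895]
ee_rot: [0.184, 0.684, 0.181, -0.682]
contact_force: [-5.6, 0.5, 22.7]
width: 0.0377
{'clock': np.float64(22.05), 'position': array([ 0.5386, -0.2201,  0.0895]), 'ee_rot': array([ 0.1836,  0.684 ,  0.1813, -0.6823]), 'contact_force': array([-5.6192,  0.4648, 22.7214]), 'width': np.float64(0.0377)} q [-0.51  0.4   1.7  -0.    1.04  0.54]
2856 [0.09762651 0.10576999 0.10661166]
```

```bash
python3 -m creep '{"delta_pos":[[0,0,0],[0,0,0],[0,0,0],[0.05,-0.05,0],[0.05,-0.05,0],[0.05,-0.05,0],[0.05,-0.05,0]],"dr":[[0.03,0,0],[0.03,0,0],[-0.03,0,0],[-0.03,0,0],[0,0,0],[0,0,0],[0,0,0]]}'
python3 - <<'E'
from h import *
st();print(manip.get_state()['moment'])
d=cam('wrist');P=world(d)
m=(P[...,2]>.1)&(P[...,2]<.13)&(np.hypot(P[...,0]-.538,P[...,1]+.218)<.017)&(d['depth']>0)
s=P[m];s=s[s[:,2]>.104];c=np.linalg.lstsq(np.c_[s[:,:2]-s[:,:2].mean(0),np.ones(len(s))],s[:,2],rcond=None)[0];print(m.sum(),np.percentile(P[m][:,2],[10,50,90]),c)
d=cam('top');P=world(d);cv2.imwrite('pics/t3.png',d['pixels'])
for x,y in((.4513,.2794),(.453,.1894),(.4547,.0994)):
    m=(P[...,2]>.048)&(P[...,2]<.065)&(np.hypot(P[...,0]-x,P[...,1]-y)<.035)
    s=P[m];print(np.median(s[:,2]),cv2.minEnclosingCircle(s[:,:2].astype(np.float32)))
E
```

```text
clock: 22.8
position: [0.539, -0.2204, 0.0895]
ee_rot: [0.185, 0.684, 0.181, -0.682]
contact_force: [-4.9, -0.2, 25.9]
width: 0.0382
{'clock': np.float64(22.8), 'position': array([ 0.539 , -0.2204,  0.0895]), 'ee_rot': array([ 0.1846,  0.6843,  0.1809, -0.6818]), 'contact_force': array([-4.879 , -0.2379, 25.9315]), 'width': np.float64(0.0382)} q [-0.51  0.4   1.7  -0.    1.04  0.54]
[0.29341966 0.95486267 0.17962731]
2514 [0.10469451 0.10591501 0.1067489 ] [-0.04209843  0.06815562  0.10643364]
0.05384182619397308 ((0.45216330885887146, 0.28113019466400146), 0.02093515172600746)
0.05387798292740516 ((0.45244690775871277, 0.1908033788204193), 0.020731015130877495)
0.053780119685110594 ((0.4549495577812195, 0.09896282106637955), 0.02072206512093544)
```

View pics/t3.png

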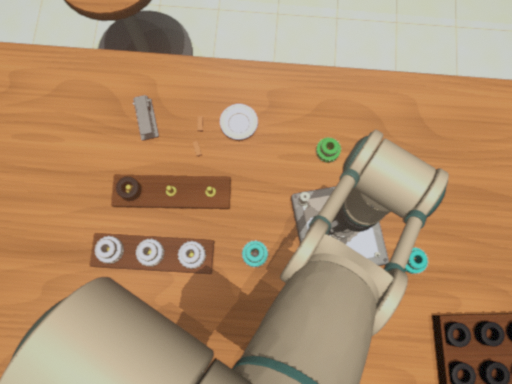

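Run:
```python
from h import *
d=cam('wrist');P=world(d)
m=(P[...,2]>.1)&(P[...,2]<.115)&(np.hypot(P[...,0]-.539,P[...,1]+.219)<.03)&(d['depth']>0)
s=P[m&(P[...,2]>.104)];c0=np.array(cv2.minEnclosingCircle(s[:,:2].astype(np.float32))[0]);print(c0)
r=np.hypot(*(s[:,:2]-c0).T);s=s[(r>.011)&(r<.018)]
for _ in range(4):
    A=np.c_[s[:,:2]-c0,np.ones(len(s))];c=np.linalg.lstsq(A,s[:,2],rcond=None)[0];e=s[:,2]-A@c;print(len(s),c.round(4),e.std());s=s[abs(e)<2*e.std()]
# reference: deck flatness, same camera
q=P[(P[...,2]>.035)&(P[...,2]<.045)&(np.hypot(P[...,0]-.538,P[...,1]+.2186)<.09)&(d['depth']>0)]
A=np.c_[q[:,:2]-c0,np.ones(len(q))];print('deck',len(q),np.linalg.lstsq(A,q[:,2],rcond=None)[0].round(4));st()
```

```text
[ 0.54547447 -0.21520685]
1822 [-0.011  -0.0058  0.1058] 0.0007945639875413992
1775 [-0.0117 -0.0089  0.1058] 0.0006619940514904578
1684 [-0.0115 -0.0101  0.1058] 0.000589194457489921
1627 [-0.0097 -0.0097  0.1058] 0.0005500810908324062
deck 36055 [ 0.0003 -0.0001  0.0412]
{'clock': np.float64(22.95), 'position': array([ 0.539 , -0.2204,  0.0895]), 'ee_rot': array([ 0.1846,  0.6843,  0.1809, -0.6818]), 'contact_force': array([-6.2002,  0.2062, 24.8476]), 'width': np.float64(0.0377)} q [-0.51  0.4   1.7  -0.    1.04  0.54]
```

```bash
python3 -c "
from rig import manip
print(manip.sign_off())"
```

```text
the job is handed in; nothing more can be done
None
```

I finished the changeover and handed the job in at about 23 s, with the gripper still pressing the tall drum home. No verdict was reported.

- **Short drums:** The drum from the spindle is on the short-row post at the end away from the spare. The stray from the tall row is on the middle post. Both are released, with their tops level with the spare's and about 1.5–2 mm from the post axes (6 mm allowed).
- **Tall drum:** It went onto the spindle and keyed after about 1 rad of turning. I then pressed it until extra push no longer moved it, at about 25 N down. The drum's underside came out within 1 mm of the shoulder, both from the arm's height and from the camera. Tilt was about 0.015 rad.
- **Bystanders:** In the last top picture the core, dish, clips, punch and look-alikes on view were where they started. The arm hid the blue one.

**Checks that disagreed:**
- A first, rough tilt fit gave about 0.08 rad, right at the limit. Its mask probably took in more than the collar's top. The fit on the collar ring alone gave 0.015 rad.
- The last camera estimate of the tall drum's centre was thrown off by the fingers, so I relied on the arm's position and the bore clearance. They put the drum about 1.5 mm or less off the axis.
- The side force at the end was about 6 N, and placing the stray took a brief 15 N push as it touched down.

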